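# Gauge a hook board against the flip stop

## Task

On the cutting jig, flip the hinged stop down until it lies fully on the fence. Then slide the peg board along, its long side flush to the fence, until its end rests gently but definitely against the nose of the stop's gauge screw, and hold that contact for a moment. Finally flip the stop back up past vertical, leaving the board exactly where it was gauged; do not ram the stop or the fence, and leave the other things alone.

Things in the scene. Friction and masses are not known exactly. Their poses are not given: they have to be found in the camera images.
- jig: Fixed plywood base, 230 (x) x 520 (y) x 18 mm thick, origin under its centre on the table; waxed, the board slides easily on it. An aluminium fence 35 mm thick, 500 mm long, runs along the jig's y axis; its front face (towards the jig's -x) is the plane jig x = +50 mm, its top is 68 mm above the table. The board belongs on its -x side.
- stop_hinge (a point): Middle of the steel flip stop's width on its hinge axis (parallel to the jig's y): jig x +100 mm, 76 mm above the table. It sits on a locked carriage behind the fence; its place along the fence varies (jig y 60 to 140 mm). The leaf, centred on the axis, is 24 mm wide (y), 12 mm thick; 85 to 135 mm from the hinge it narrows to a finger tongue 16 mm wide, 12 mm thick.
- stop_leg (a point): Middle of the foot of the stop's leg, a block 26 x 24 (y) mm under the leaf, 59 to 85 mm from the hinge. With the stop down it hangs in front of the fence, its foot 52 mm below the leaf's middle line, 6 mm over the base. A tight gauge screw runs through it, see the next entry.
- stop_screw_axis (a point): Point on the fixed, tight gauge screw's axis in mid-leg: 72 mm from the hinge, 45 mm below the leaf's middle line. The screw is parallel to the fence, 12 mm in diameter; its flat nose points to the jig's -y and ends 19 to 31 mm from this point (7 to 19 mm out of the leg). Its setting varies and is not measured: see or feel it. (Rules: screw; its nose: nose_tip.)
- stop_grip (a point): Middle of the finger tongue, 115 mm from the hinge, moving with the stop: the place to pinch it across its 16 mm width (along the jig's y). A gripper pointing down can pinch it at every angle of the stop and let it pivot between the pads.
- stop (a joint): Angle of the flip stop. 0: fully down, leaf level, pointing to the jig's -x and resting on the fence; 1.57: leaf straight up; 1.95: end of travel, leaning back over the carriage to the jig's +x. The hinge is stiff (friction about 0.2 N m): it stays at whatever angle it is left. It starts up, between 1.65 and 1.9.
- board: Loose wooden one-peg hook board, 45 (x) x 160 (y) x 20 mm, about 0.16 kg (varies), lying on the jig base; origin at the centre of its underside, 18 mm above the table; long side along its y. It starts 15 to 40 mm off the fence, turned up to 0.15 rad, its end 45 to 195 mm short of the gauge nose on the jig's -y side. Flush to the fence its origin is at jig x +27.5 mm.
- board_peg (a point): On the axis of the board's round wooden peg (24 mm diameter, 45 mm tall, upright in the middle of the top), 45 mm above the board's underside (25 mm above the board's top, 20 mm below the peg's top): the place to grasp it.
- board_end (a point): Centre of the board's +y end face, the end that has to rest against the gauge nose; 80 mm from the board's origin, 10 mm above its underside.
Things that resemble listed ones, but are neither listed nor needed, are in the scene too. Of the things shaped like the board, the wooden one is meant.

How it is judged:
On the way, in this order (a step that is already met when the one before it is completed fails the run):
1. the stop is flipped fully down onto the fence (value of joint stop below 0.05 rad), for 0.2 s.
2. with the stop down and the board flush to the fence, the board's end presses on the gauge nose with 1.5 to 20 N (value of joint stop below 0.05 rad and contact force between board and screw above 1.5 N and angle between the y axis of board and the y axis of jig, either way round below 0.03 rad and x of board in the frame of jig between 0.0255 and 0.0305 m), for 0.3 s.
3. the stop is flipped up again (value of joint stop above 1.5 rad), for 0.2 s.
At the end, for the whole second after the job is handed in: The stop stands up (angle over 1.5 rad); the board lies flat and at rest on the jig base, flush to the fence (within 0.03 rad, and its origin at jig x 25.5 to 30.5 mm), its end still level with the gauge nose along the fence (at most 3 mm short, 2 mm beyond) (value of joint stop above 1.5 rad and y of board_end in the frame of nose_tip between -0.003 and 0.002 m and angle between the y axis of board and the y axis of jig, either way round below 0.03 rad and x of board in the frame of jig between 0.0255 and 0.0305 m and angle between board's own z axis and vertical below 0.03 rad and linear speed of board below 0.01 m/s and height (world z) of board_peg below 0.066 m); the robot touches nothing.
It fails at once if the stop is rammed: the board pushes on it with more than 20 N (contact force between board and stop above 20 N).
It fails at once if the board is pushed into the fence with more than 25 N (contact force between board and fence above 25 N).
It fails at once if another thing is moved more than 30 mm (distance of any of offcut, pencil, primed, jar, mug, brush, sander from where it was at the start of the episode above 0.03 m).
It also fails if it takes over 72 s, if anything falls off the work surface, if the arm or the gripper's body presses on something with over 40 N, if the wrist force passes 120 N, or if a joint passes its speed limit or range.

## Robot

A 7-joint arm with a two-finger parallel gripper is mounted at the origin on the work surface. World frame = base frame: x ahead of the robot, y to its left, z up, the work surface at z = 0. Lengths are in m, angles in rad, forces in N, time in s.
With the tool pointing down it reaches from about 0.425 to 0.925 m from the base axis. Payload 6.8 kg.
Tool frame: the origin (TCP) lies on the front face of the gripper's body, between the roots of the fingers; the fingertips stand 73 mm ahead of it and the grasp point (between the pads) lies 54 mm ahead of it (env.nose_length is the distance from the TCP to the fingertips, in m); z points along the fingers, y is the direction in which the jaws open and shut (so a half turn about z gives the same grasp; the last joint's range is limited). The gripper opens to 85 mm and grips with 20 to 120 N. Pads are 22 mm wide; open, the fingers measure 114 mm over their backs; the gripper's body (76 mm by 85 mm) begins 54 mm behind the grasp point. The pads swing forward as they close: fully open they stand 13 mm farther back than shut.
Start: joints at [-1.254, 0.477, 0.022, 1.555, -0.011, 1.109, -0.083], TCP at [0.278, 0.615, 0.304] pointing down, gripper open.
Joint ranges: [-2.96, 2.96], [-0.34, 2.1], [-1.41, 1.46], [0.24, 2.44], [-1.37, 4.51], [0.17, 1.92], [-2.96, 2.96]. Speed limits (rad/s): [2.39, 2.39, 3.14, 3.14, 3.14, 3.14, 3.14].

## Interface

Orientations are given as a unit quaternion [w, x, y, z].
In Python, from cell import env, kin, camera, calibration, job gives the robot as it stands. The module is installed in compiled form; this text tells all that it offers. Calls block until the motion is done:
- env.reach(position, orientation): joint-space move of the TCP to a pose.
- env.movel(position, velocity=0.15, rot=None, stop_force=None): straight line of the TCP; rot=None keeps the orientation; velocity is the mean speed in m/s. With stop_force (N) it stops when the force on the tool has changed by that much, and returns True; else False.
- env.goto_joints(angles): joint-space move.
- env.grip(opening, f_grip=None): finger opening in m; f_grip is the grip in N (None keeps the last); returns when the fingers have stopped.
- env.dwell(seconds).
- kin.inverse_kinematics(position, orientation): joint angles nearest the present ones, or None.
- env.get_state(): the state.
- camera(name): name is "scene" or "top" or "wrist"; returns (picture, depth): 384x512x3 uint8, blue, green, red; 384x512 float32, m along the optical axis (not along the pixel's ray), 0 where there is no reading.
- calibration(name): a dict with "fx", "fy", "cx", "cy" (pixels), "k1" (the pictures are not rectified: a ray, as slopes to the right and down, at radius r is drawn at 1 + k1 r^2 times it, then the intrinsics apply), "rvec" (rotation vector, rad) and "tvec" (3), from world to camera coordinates, as OpenCV has them. Camera axes: x right, y down, z forward; pixel columns grow to the right and rows downward; lengths in m; the calibration is good to about 2 mm. A picture is of the moment at which its call begins: read the wrist's pose just before it. calibration takes no time and is no camera call; for the wrist camera it gives the pose at the moment of the call.
A pose or a line that the arm cannot do raises env.PlanningError and nothing moves.
- job.job_done(): hands the job in, once; it reports no verdict.
The state is a dict: "time": time; "qpos": joint angles; "joint_velocities": joint speeds; "joint_torque": joint torques, N m; "tcp_pos": TCP position; "orientation": TCP orientation; "force": force on the tool from outside, world axes, zero at the start; "torque": the same for the moment, N m; "opening": finger opening in m.
Only numpy, scipy, OpenCV 4.12 (cv2) and the standard library are available. Lean on these libraries where they do the work, as an engineer would, in place of code of your own. Each camera call takes 0.05 s, during which the arm holds its last target.

## Working session

There is one attempt and no reset: what is moved stays moved. The work goes in short steps, each a Python script; the robot and the scene stay as the last script left them, time stands still between calls to the robot, and variables do not carry over. Pictures are saved under pics/ and viewed, and the job is handed in when it is done.

```bash
mkdir -p pics; cat > h.py <<'E'
import numpy as np, cv2
from cell import env, kin, camera, calibration, job
def cal(n):
    c=calibration(n); R=cv2.Rodrigues(np.array(c["rvec"],float))[0]; return c,R,np.array(c["tvec"],float).ravel()
def K(c): return np.array([[c["fx"],0,c["cx"]],[0,c["fy"],c["cy"]],[0,0,1.]])
def ray(C,px):
    c,R,t=C
    u=cv2.undistortPoints(np.array(px,float).reshape(-1,1,2),K(c),np.array([c["k1"],0,0,0.])).reshape(-1,2)
    d=np.c_[u,np.ones(len(u))]
    return -R.T@t, d@R
def onz(C,px,z):
    o,d=ray(C,px); return o+d*((z-o[2])/d[:,2])[:,None]
def ondepth(C,px,D):
    o,d=ray(C,px); p=np.array(px).reshape(-1,2).round().astype(int)
    return o+d*D[p[:,1],p[:,0]][:,None]
def proj(C,P):
    c,R,t=C
    return cv2.projectPoints(np.array(P,float).reshape(-1,1,3),cv2.Rodrigues(R)[0],t,K(c),np.array([c["k1"],0,0,0.]))[0].reshape(-1,2)
def snap(n,tag):
    C=cal(n); I,D=camera(n); cv2.imwrite(f"pics/{tag}.png",I); np.savez(f"pics/{tag}.npz",I=I,D=D,R=C[1],t=C[2],**{k:C[0][k] for k in("fx","fy","cx","cy","k1")}); return C,I,D
def load(tag):
    z=np.load(f"pics/{tag}.npz"); return ({k:float(z[k]) for k in("fx","fy","cx","cy","k1")},z["R"],z["t"]),z["I"],z["D"]
def crop(I,x0,y0,x1,y1,s,name):
    cv2.imwrite(f"pics/{name}.png",cv2.resize(I[y0:y1,x0:x1],None,fx=s,fy=s,interpolation=cv2.INTER_CUBIC))
E
python3 - <<'E'
from h import *
for n in("scene","top","wrist"):
    C,I,D=snap(n,n+"0"); print(n,-C[1].T@C[2],C[0])
print(env.get_state(),env.nose_length)
E
```

```text
scene [ 0.72419393 -0.77111287  1.06936607] {'fx': 476.0070236496635, 'fy': 476.0070236496635, 'cx': 256.66015244770347, 'cy': 199.72457788657388, 'k1': 0.031385785196490844, 'rvec': array([ 2.49888345,  0.56436467, -0.18604045]), 'tvec': array([-0.3079692 , -0.24049674,  1.45256049])}
top [ 0.2935648  -0.17605594  1.20907971] {'fx': 438.59329596150445, 'fy': 438.59329596150445, 'cx': 252.1034255884489, 'cy': 189.52769977093072, 'k1': -0.17400925355144192, 'rvec': array([ 2.15675285, -2.14840345,  0.14261947]), 'tvec': array([-0.17706593,  0.45025822,  1.15972623])}
wrist [0.20321064 0.64990486 0.37180762] {'fx': 277.98684077394296, 'fy': 277.98684077394296, 'cx': 258.0315153715949, 'cy': 187.14987796958468, 'k1': -0.05145767088700306, 'rvec': array([-2.40062442, -1.5489902 , -0.25185404]), 'tvec': array([-0.67527158, -0.04051719,  0.37984003])}
{'time': 0.15, 'qpos': array([-1.2540724 ,  0.47762241,  0.02235121,  1.55619273, -0.01151297,
        1.10928274, -0.08310721]), 'joint_velocities': array([-2.79304392e-05, -3.05112829e-03, -7.46458988e-04, -8.95569544e-04,
       -1.84788348e-04,  1.34199450e-03, -6.16629379e-04]), 'joint_torque': array([ 2.71677105e-03, -5.96927047e+01,  1.61014806e+00, -2.81487930e+01,
        1.26500399e-02,  6.61616446e-03, -4.54008969e-06]), 'tcp_pos': array([0.27806595, 0.61469251, 0.30315424]), 'orientation': array([-1.02597559e-04,  2.10817689e-01,  9.77525154e-01, -6.80917705e-04]), 'force': array([0.54762314, 0.41712523, 0.08051588]), 'torque': array([ 0.02315566,  0.01663629, -0.00750448]), 'opening': 0.08509100114216371} 0.0726
```

View pics/scene0.png

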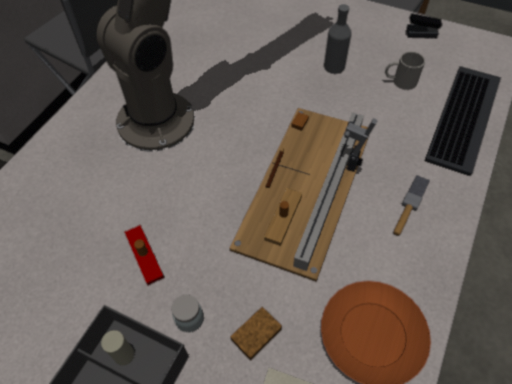

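View pics/top0.png

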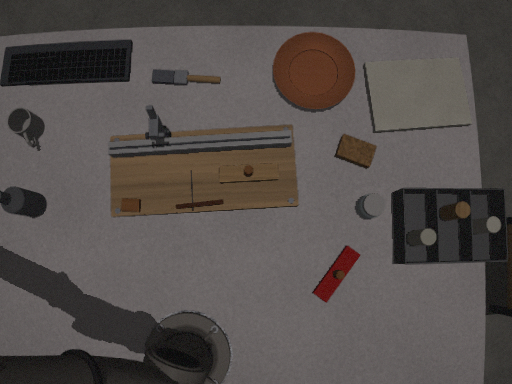

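View pics/wrist0.png

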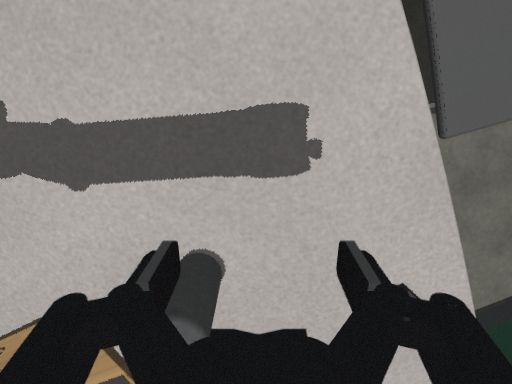

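```bash
python3 - <<'E'
from h import *
C,I,D=load("top0"); crop(I,100,95,210,225,5,"c1"); crop(I,200,95,310,225,5,"c2")
C,I,D=load("scene0"); crop(I,225,90,385,280,4,"c3") 
E
```

```text
(no output)
```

View pics/c1.png

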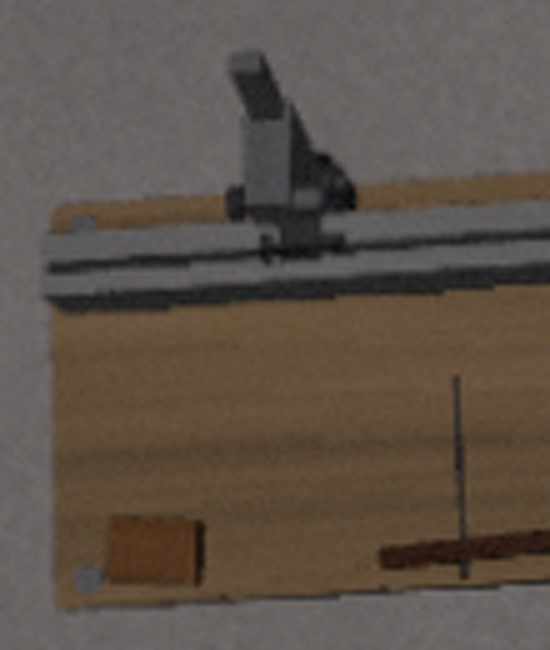

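View pics/c2.png

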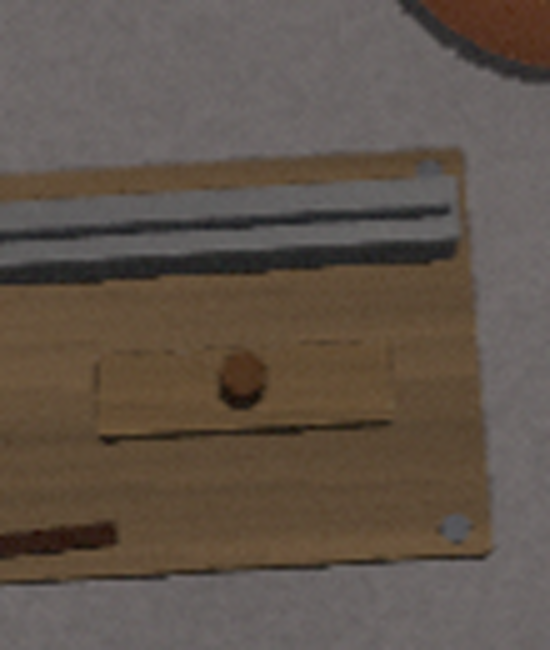

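View pics/c3.png

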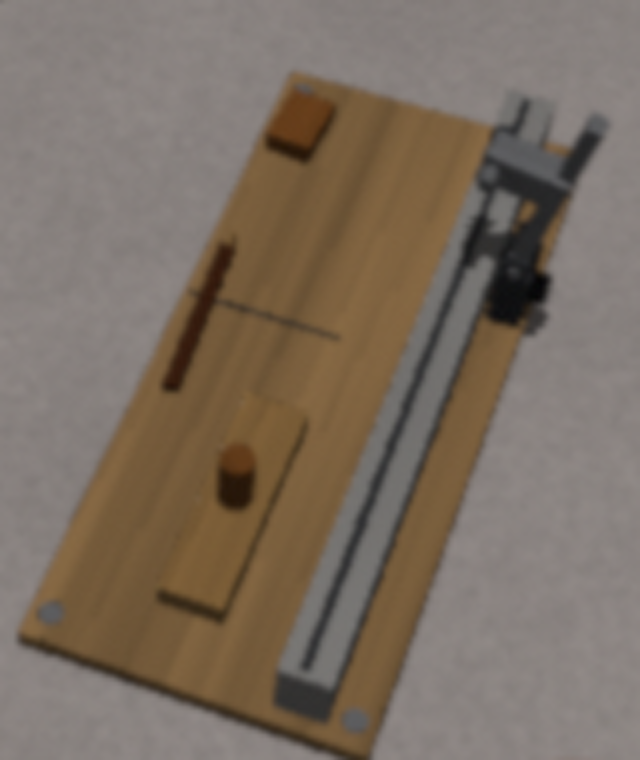

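```bash
cat > fit.py <<'E'
from h import *
from scipy.optimize import least_squares
T=load("top0"); S=load("scene0")
t=lambda x,y:(100+x/5,95+y/5); t2=lambda x,y:(200+x/5,95+y/5); s=lambda x,y:(225+x/4,90+y/4)
# (cam, pixel, jig pt)
obs=[(T,t(53,208),(.115,.26,.018)),(T,t(58,604),(-.115,.26,.018)),(T,t2(490,552),(-.115,-.26,.018)),(T,t2(464,150),(.115,-.26,.018)),
(T,t(45,236),(.085,.25,.068)),(T,t(46,296),(.05,.25,.068)),(T,t2(457,240),(.05,-.25,.068)),(T,t2(456,178),(.085,-.25,.068)),
(S,s(294,72),(-.115,.26,.018)),(S,s(20,633),(-.115,-.26,.018)),(S,s(372,752),(.115,-.26,.018)),
(S,s(285,664),(.05,-.25,.068)),(S,s(337,686),(.085,-.25,.068))]
def w(p,P):
    c,s_=np.cos(p[2]),np.sin(p[2]); P=np.array(P,float).reshape(-1,3)
    return np.c_[p[0]+c*P[:,0]-s_*P[:,1],p[1]+s_*P[:,0]+c*P[:,1],P[:,2]]
def res(p): return np.concatenate([(proj(o[0][0],w(p,o[2]))[0]-o[1])/1. for o in obs])
r=least_squares(res,[.65,.05,0.],loss="soft_l1")
if __name__=="__main__":
    print(r.x); print(res(r.x).reshape(-1,2).round(1))
    for C,pts in((T,[t(247,52),t(262,100),t(248,118),t(247,205),t(290,205),t(236,203),t2(242,370)]),):
        print((ondepth(C[0],pts,C[2])))
E
python3 fit.py
```

```text
[ 0.50755927 -0.03444246  0.065332  ]
[[-1.4 -0.8]
 [-1.3  0.6]
 [ 0.2 -0.2]
 [-0.9 -1.2]
 [-2.  -0.6]
 [-2.2 -0.1]
 [ 0.3 -0.8]
 [-0.5 -1. ]
 [-0.9 -0.5]
 [-1.1  0.1]
 [-0.8  1.9]
 [-2.3  1.8]
 [-1.1  1.3]]
[[ 0.6299069   0.07200415  0.20900963]
 [ 0.61588188  0.071244    0.17654566]
 [ 0.61138712  0.08163523  0.16110552]
 [ 0.56296598  0.07673168  0.17457835]
 [ 0.56533288  0.05742963  0.16496416]
 [ 0.56688946  0.08502971  0.16358458]
 [ 0.49731583 -0.16551074  0.08577676]]
```

```bash
python3 - <<'E'
from h import *
C,I,D=load("wrist0"); o,d=ray(C,[(256,192),(256,383),(256,0),(0,192),(511,192)]); print(o,d)
R=C[1]; n=np.array([.2108,.9775,0]);Rt=2*np.outer(n,n)-np.eye(3); print("cam axes in tool",(R@Rt).round(3))
for yaw in(.065,):
  for s in (0,1):
    a=yaw+s*np.pi
    # jaw axis direction: half turn about z flips
    n=np.array([-np.sin(yaw),np.cos(yaw),0])
    q=[0,n[0],n[1],0] if s==0 else [0,-n[1],n[0],0]
    for p in [(.45,.05,.3),(.6,.05,.3),(.49,-.16,.117),(.62,.07,.243),(.5,.07,.13)]:
      try: print(s,p,kin.inverse_kinematics(p,q))
      except Exception as e: print(s,p,e)
E
```

```text
[0.20321064 0.64990486 0.37180762] [[ 0.30221634 -0.14648131 -0.94210739]
 [ 0.9123619  -0.42245252 -0.71655955]
 [-0.30893425  0.12952052 -1.16796725]
 [-0.0964637  -1.0294194  -0.94024911]
 [ 0.6996692   0.72970425 -0.94339366]]
cam axes in tool [[-0.     1.     0.002]
 [-0.948  0.    -0.319]
 [-0.319 -0.002  0.948]]
0 (0.45, 0.05, 0.3) [-0.56606674  0.10557156  0.34433635  2.08664675 -0.0435599   0.95597665
  1.50243215]
0 (0.6, 0.05, 0.3) [-0.38985712  0.36596341  0.26270128  1.75538011 -0.1083288   1.03434956
  1.6124864 ]
0 (0.49, -0.16, 0.117) [-0.0510364   0.50374811  0.30768003  2.09269681 -0.26920984  0.58193663
  2.14772608]
0 (0.62, 0.07, 0.243) [-0.35358478  0.45784928  0.18902366  1.75225165 -0.1029465   0.94110712
  1.57792484]
0 (0.5, 0.07, 0.13) [-0.36220982  0.45164555  0.12228684  2.10182064 -0.09538474  0.59317302
  1.52788121]
1 (0.45, 0.05, 0.3) [-0.94636699  0.11716577  0.76824347  2.10543136 -0.09973819  0.95406979
 -1.56454431]
1 (0.6, 0.05, 0.3) [-0.73114247  0.43523497  0.73264773  1.77727867 -0.33001683  1.05562486
 -1.32043575]
1 (0.49, -0.16, 0.117) [-0.40593307  0.63469386  0.79161781  2.1139267  -0.7272257   0.68745813
 -0.56022083]
1 (0.62, 0.07, 0.243) [-0.69923373  0.53377836  0.67831752  1.77589089 -0.39667673  0.97256152
 -1.30182107]
1 (0.5, 0.07, 0.13) [-0.70517837  0.51166557  0.5595228   2.1236816  -0.46033509  0.62488429
 -1.26377911]
```

```bash
python3 - <<'E'
from h import *
C,I,D=load("scene0"); print(ondepth(C,[(343,10),(337,65),(410,60)],D))
C,I,D=load("top0"); print(ondepth(C,[(5,198),(30,207),(20,118)],D))
from scipy.interpolate import interp1d
E
```

```text
[[0.41037861 0.43942504 0.22175109]
 [0.42414247 0.42108549 0.040982  ]
 [0.62885271 0.51563947 0.05994373]]
[[0.40572458 0.44025377 0.19125066]
 [0.39286073 0.42122956 0.09290101]
 [0.65972185 0.50805728 0.03579595]]
```

```bash
python3 - <<'E'
from h import *
yaw=.065; q=[0,-np.sin(yaw),np.cos(yaw),0]
env.movel([.278,.615,.40],velocity=.25)
env.reach([.45,.0,.34],q)
s=env.get_state(); print(s["time"],s["tcp_pos"],s["qpos"])
snap("wrist","w1")
E
```

```text
2.975 [0.45031277 0.00074898 0.34006861] [-0.64580581  0.04657037  0.53150798  2.05020402 -0.02709018  1.05112696
  1.60062845]
```

View pics/w1.png

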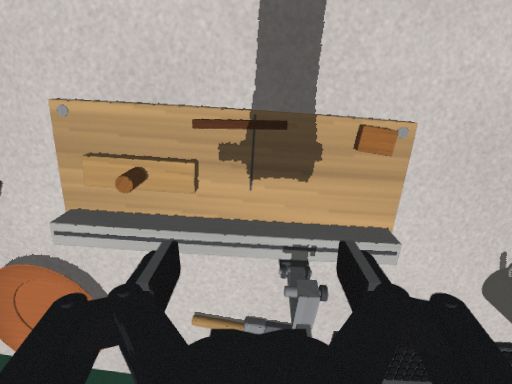

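```bash
python3 - <<'E'
from h import *
C,I,D=load("w1"); crop(I,40,85,240,265,4,"d1"); crop(I,230,85,430,265,4,"d2"); crop(I,260,230,350,330,6,"d3")
E
```

```text
(no output)
```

View pics/d1.png

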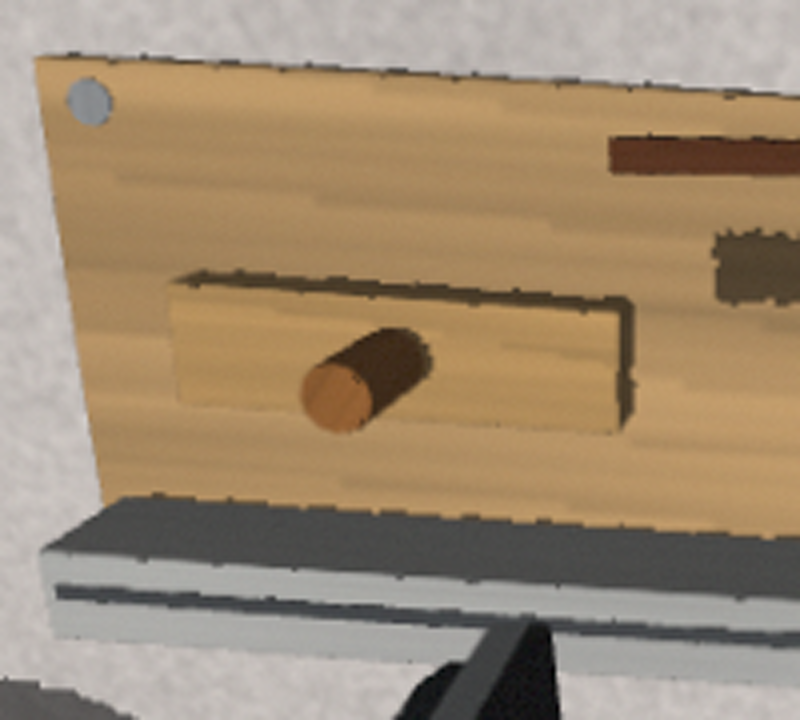

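View pics/d2.png

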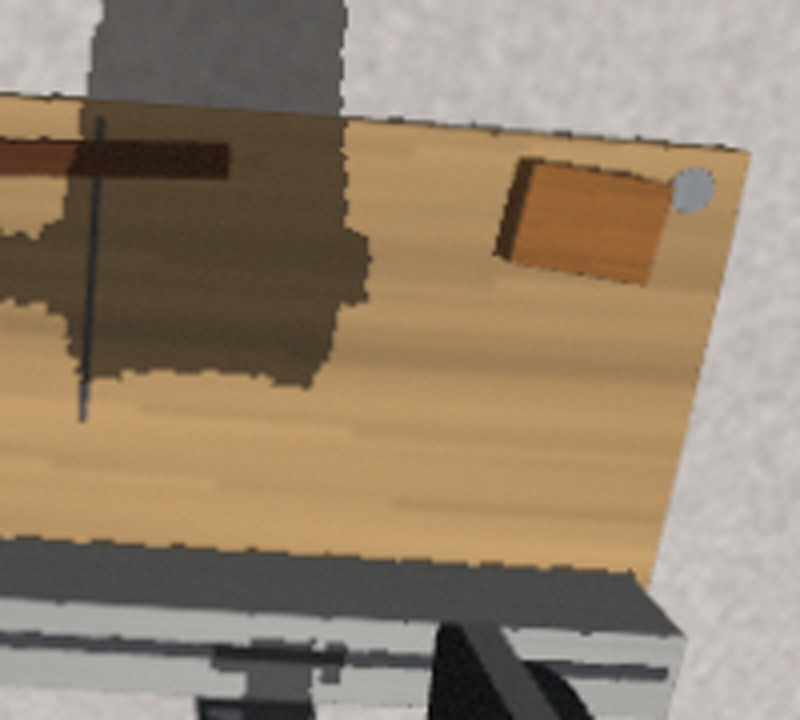

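View pics/d3.png

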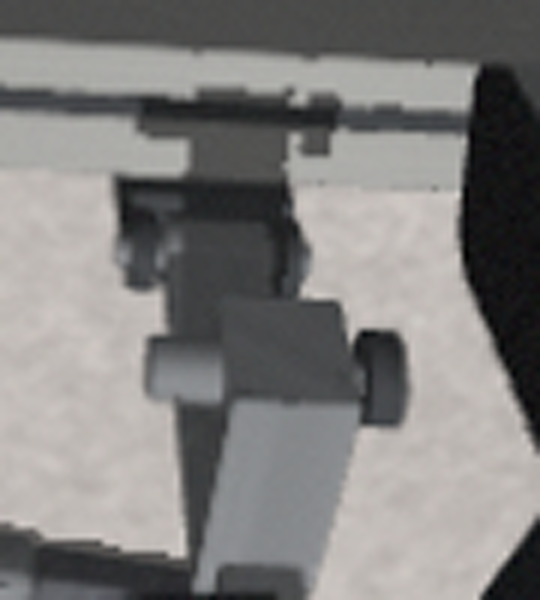

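```bash
cat > fit2.py <<'E'
from h import *
from scipy.optimize import least_squares
W=load("w1")
a=lambda x,y:(40+x/4,85+y/4); b=lambda x,y:(230+x/4,85+y/4); e=lambda x,y:(260+x/6,230+y/6)
obs=[(a(36,57),(-.115,-.26,.018)),(b(750,151),(-.115,.26,.018)),(a(43,549),(.05,-.25,.068)),(b(686,635),(.05,.25,.068)),(a(120,497),(.05,-.25,.018)),(b(635,573),(.05,.25,.018)),(a(55,636),(.085,-.25,.068))]
def w(p,P):
    c,s_=np.cos(p[2]),np.sin(p[2]); P=np.array(P,float).reshape(-1,3)
    return np.c_[p[0]+c*P[:,0]-s_*P[:,1],p[1]+s_*P[:,0]+c*P[:,1],P[:,2]]
def wi(p,P):
    c,s_=np.cos(p[2]),np.sin(p[2]); P=np.array(P,float).reshape(-1,3); x=P[:,0]-p[0];y=P[:,1]-p[1]
    return np.c_[c*x+s_*y,-s_*x+c*y,P[:,2]]
def st(y0,th,u,d,y):  # stop pt in jig frame
    return (.1-u*np.cos(th)-d*np.sin(th), y0+y, .076+u*np.sin(th)-d*np.cos(th))
res=lambda p:np.concatenate([proj(W[0],w(p,o[1]))[0]-o[0] for o in obs])
r=least_squares(res,[.507,-.034,.065],loss="soft_l1"); J=r.x
so=[(e(222,301),(.059,.052,-.012)),(e(342,302),(.059,.052,.012)),(e(238,399),(.085,.052,-.012)),(e(358,401),(.085,.052,.012))]
rs=lambda s:np.concatenate([proj(W[0],w(J,st(s[0],s[1],*o[1])))[0]-o[0] for o in so])
r2=least_squares(rs,[.1,1.75]); y0,th=r2.x
if __name__=="__main__":
    np.set_printoptions(suppress=True,precision=4)
    print("jig",J); print(res(J).reshape(-1,2).round(1)); print("stop",y0,th); print(rs(r2.x).reshape(-1,2).round(1))
    # nose
    n=least_squares(lambda n:[proj(W[0],w(J,st(y0,th,.072,.045,-n[0])))[0][0]-e(149,370)[0]],[.025]).x[0]; print("nose ext",n, proj(W[0],w(J,st(y0,th,.072,.045,-n)))[0],e(149,370))
    # board top corners z=.038
    P=onz(W[0],[a(172,283),a(625,307),a(617,433),a(180,404)],.038); q=wi(J,P); print("board corners jig",q)
    print("centre",q.mean(0),"angle",np.arctan2(*( (q[1]+q[2]-q[0]-q[3])[:2]*[-1,1])), np.linalg.norm(q[1]-q[0]),np.linalg.norm(q[2]-q[1]))
    pk=wi(J,onz(W[0],[a(337,398)],.083)); print("peg top jig",pk)
    print("grip world",w(J,st(y0,th,.115,0,0)),"peg world",w(J,pk))
E
python3 fit2.py
```

```text
jig [ 0.5069 -0.0308  0.0656]
[[-1.5 -0.5]
 [ 2.2 -0. ]
 [-1.9  0.7]
 [ 2.2  0.5]
 [ 0.8 -0.3]
 [-0.4 -0.1]
 [-0.5  0.8]]
stop 0.099629570417701 1.7549829886812096
[[-0.7 -1.7]
 [ 0.1 -0.9]
 [-0.8  0.7]
 [ 1.5  1.4]]
nose ext 0.025231476615034908 [284.8333 291.2024] (284.8333333333333, 291.6666666666667)
board corners jig [[-0.0417 -0.2057  0.038 ]
 [-0.0428 -0.0476  0.038 ]
 [ 0.0034 -0.0506  0.038 ]
 [ 0.0028 -0.2087  0.038 ]]
centre [-0.0196 -0.1281  0.038 ] angle 0.001658474201213373 0.1581183493495053 0.04626638195881189
peg top jig [[-0.0194 -0.1286  0.083 ]]
grip world [[0.6212 0.0766 0.1891]] peg world [[ 0.496  -0.1603  0.083 ]]
```

```bash
python3 - <<'E'
from h import *
from fit2 import J,w,st,y0,th
q=[0,-np.sin(J[2]),np.cos(J[2]),0]
g=w(J,st(y0,th,.115,0,0))[0]
env.reach([g[0],g[1],.315],q)
s=env.get_state(); print(s["time"],s["tcp_pos"])
C,I,D=snap("wrist","w2")
P=[w(J,st(y0,th,.135,-.006,-.008))[0],w(J,st(y0,th,.135,-.006,.008))[0],w(J,st(y0,th,.135,.006,-.008))[0],w(J,st(y0,th,.135,.006,.008))[0]]
print(proj(C,P))
crop(I,150,200,380,384,3.4,"w2c")
E
```

```text
3.8083 [0.62038472 0.07560307 0.3148754 ]
[[245.41184407 231.15697339]
 [267.98228782 232.46461617]
 [246.12250505 217.27044584]
 [269.39739192 218.64266837]]
```

View pics/w2.png

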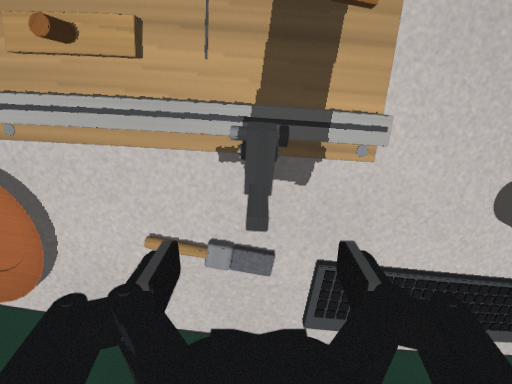

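View pics/w2c.png

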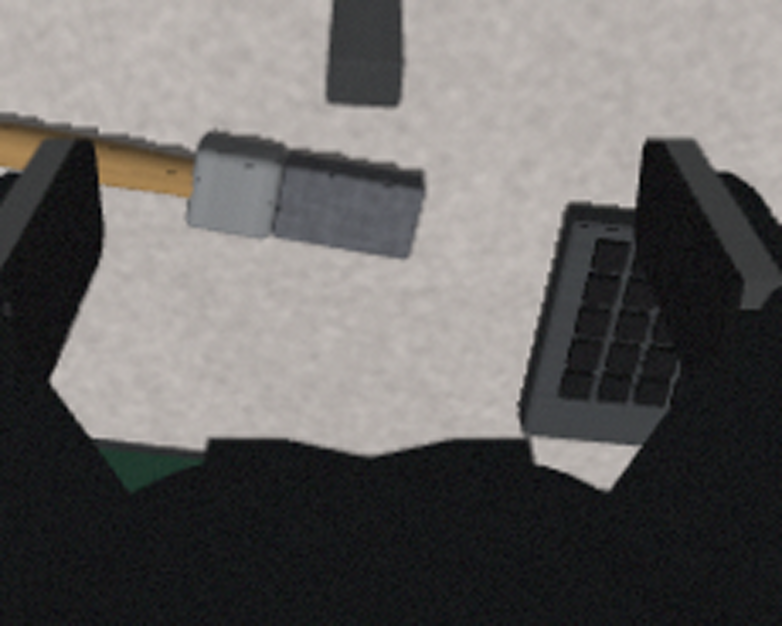

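```bash
python3 - <<'E'
from h import *
from fit2 import J,w,st,y0,th
q=[0,-np.sin(J[2]),np.cos(J[2]),0]
env.grip(.045,25)
g=w(J,st(y0,th,.115,0,0))[0]
print(env.movel([g[0],g[1],g[2]+.054],velocity=.12,stop_force=12))
snap("wrist","w3")
env.grip(0.0,25)
s=env.get_state(); print(s["time"],s["tcp_pos"],s["force"],s["opening"])
snap("wrist","w4")
E
```

```text
False
5.4917 [0.62182377 0.07516771 0.24402871] [ 0.83183564 -3.89494736  4.15546857] 0.015601186444765276
```

View pics/w4.png

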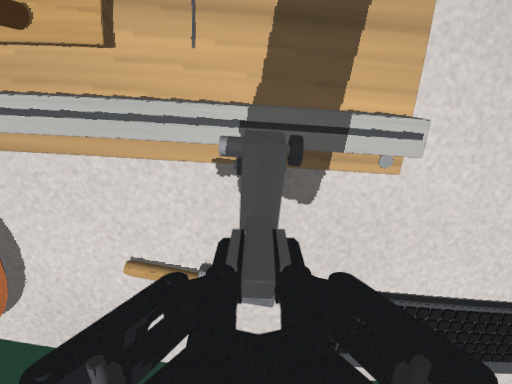

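```bash
python3 - <<'E'
from h import *
from fit2 import J,w,st,y0,th
off=np.array([0,-.001,.054])
for t in np.linspace(th,0.1,14)[1:]:
    r=env.movel(w(J,st(y0,t,.115,0,0))[0]+off,velocity=.1,stop_force=25)
    s=env.get_state(); print(round(t,2),r,s["time"],s["force"].round(1),s["opening"].round(4))
    if r: break
else:
    r=env.movel(w(J,st(y0,-.06,.115,0,0))[0]+off,velocity=.03,stop_force=10)
    s=env.get_state(); print(r,s["time"],s["force"].round(1),s["tcp_pos"],s["tcp_pos"][2]-.054)
snap("wrist","w5"); snap("scene","s5")
E
```

```text
Traceback (most recent call last):
AttributeError: 'float' object has no attribute 'round'
```

```bash
python3 - <<'E'
from h import *
from fit2 import J,w,st,y0,th
off=np.array([0,-.001,.054])
for t in np.linspace(th,0.1,14)[2:]:
    r=env.movel(w(J,st(y0,t,.115,0,0))[0]+off,velocity=.1,stop_force=25)
    s=env.get_state(); print(round(t,2),r,round(s["time"],2),s["force"].round(1),round(s["opening"],4))
    if r: break
else:
    r=env.movel(w(J,st(y0,-.06,.115,0,0))[0]+off,velocity=.03,stop_force=10)
    s=env.get_state(); print(r,s["time"],s["force"].round(1),s["tcp_pos"],s["tcp_pos"][2]-.054)
snap("wrist","w5"); snap("scene","s5")
E
```

```text
1.5 False 6.14 [-0.3 -4.7  7. ] 0.0159
1.37 False 6.44 [-1.8 -4.1  7.7] 0.0163
1.25 False 6.74 [-1.5 -5.7  7.4] 0.0166
1.12 False 7.04 [-1.8 -5.3  5.7] 0.016
0.99 False 7.34 [-2.4 -5.6  3.4] 0.0159
0.86 False 7.64 [-0.6 -5.6  1.4] 0.016
0.74 False 7.94 [ 0.2 -5.9 -0.3] 0.0157
0.61 False 8.24 [ 1.1 -6.  -1.3] 0.0163
0.48 False 8.54 [ 0.2 -5.2 -0. ] 0.0162
0.35 False 8.84 [ 0.3 -5.1 -1.1] 0.0158
0.23 False 9.14 [ 1.3 -5.6 -0.8] 0.0161
0.1 False 9.44 [-0.6 -6.2 -0.3] 0.0156
False 10.2083 [-1.9 -6.8 -0. ] [0.48500362 0.06614643 0.12242154] 0.06842153508836404
```

View pics/w5.png

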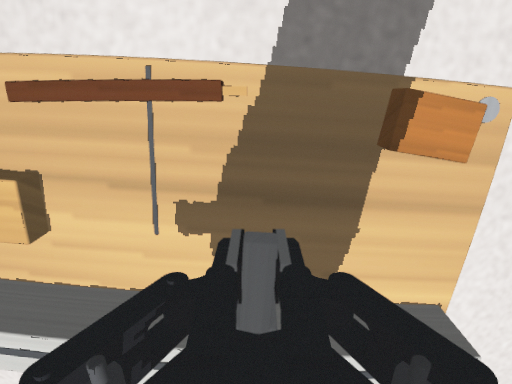

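View pics/s5.png

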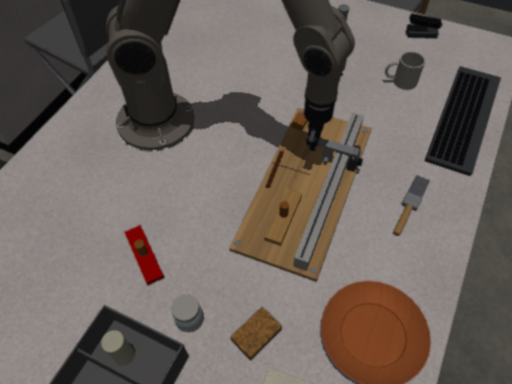

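```bash
python3 - <<'E'
from h import *
from fit2 import J,w,st,y0,th
C,I,D=load("w5"); crop(I,190,210,330,350,5,"w5c")
for t in (0,.05,.1,.2): print(t,proj(C,[w(J,st(y0,t,.135,d,y))[0] for d,y in((-.006,-.008),(-.006,.008),(.006,-.008),(.006,.008))]).round(1).tolist(),proj(C,[w(J,st(y0,t,.085,-.006,y))[0] for y in(-.008,.008)]).round(1).tolist())
print(ondepth(C,[(258,240),(258,260),(258,280),(258,300),(258,320)],D), env.get_state()["force"])
C,I,D=load("s5"); crop(I,280,90,380,190,6,"s5c")
print(ondepth(C,[(330,146),(335,147),(340,149),(345,151),(350,153)],D))
E
```

```text
0 [[243.5, 241.4], [279.3, 243.4], [244.7, 229.0], [277.5, 230.9]] [[239.0, 327.9], [270.4, 329.4]]
0.05 [[242.7, 250.3], [280.4, 252.4], [244.1, 235.5], [278.5, 237.4]] [[238.5, 335.2], [270.7, 336.8]]
0.1 [[241.7, 260.9], [281.4, 263.1], [243.3, 243.3], [279.5, 245.3]] [[237.8, 343.2], [271.0, 344.8]]
0.2 [[239.4, 287.9], [283.6, 290.2], [241.5, 263.5], [281.7, 265.7]] [[236.5, 361.3], [271.4, 362.9]]
[[0.46557331 0.06484293 0.08002403]
 [0.47431855 0.06597936 0.08261587]
 [0.48498101 0.06736493 0.08280457]
 [0.49672594 0.06889115 0.08249786]
 [0.50927138 0.07052138 0.08225374]] [-1.16830037 -4.98352504 -0.93273858]
[[0.53177336 0.06213892 0.08217145]
 [0.54555191 0.06264201 0.0843985 ]
 [0.55950973 0.06447169 0.08117606]
 [0.57459866 0.06000937 0.08540025]
 [0.5885921  0.06094458 0.08324095]]
```

View pics/w5c.png

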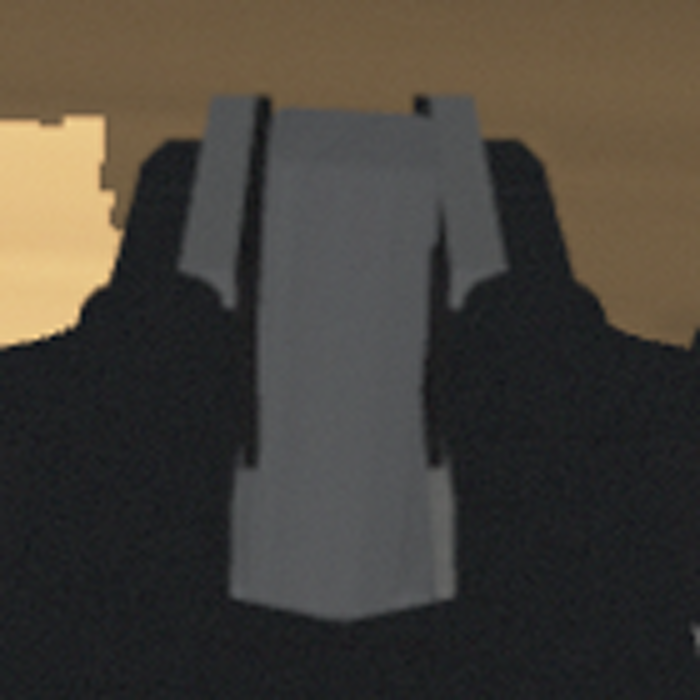

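View pics/s5c.png

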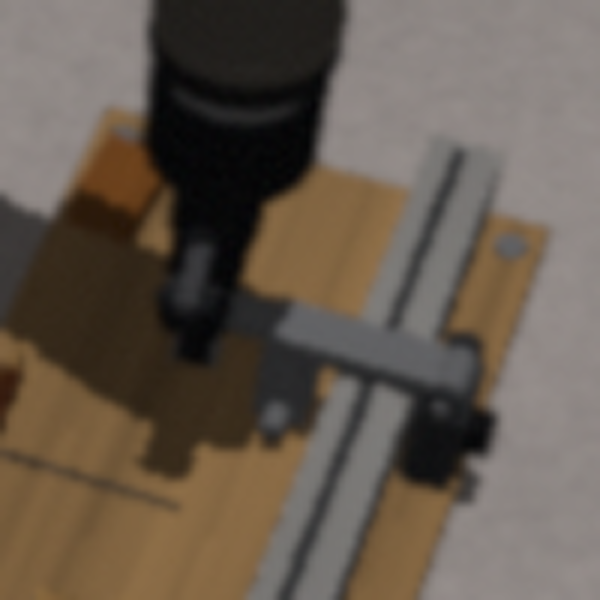

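```bash
python3 - <<'E'
from h import *
from fit2 import J,w,st,y0,th
q=[0,-np.sin(J[2]),np.cos(J[2]),0]
env.grip(.045)
p=env.get_state()["tcp_pos"]; p=np.array(p); p[2]=.21
env.movel(p,velocity=.2)
print(proj(load("s5")[0],w(J,st(y0,0,.072,.045,-.0252))),280+272/6,90+412/6)
env.reach([.496,-.10,.23],q)
s=env.get_state(); print(s["time"],s["tcp_pos"],s["force"])
snap("wrist","w6")
E
```

```text
[[325.04449157 162.0604769 ]] 325.3333333333333 158.66666666666669
12.0 [ 0.4954055  -0.09978655  0.22877903] [-0.16137168 -0.73165127  0.03661239]
```

View pics/w6.png

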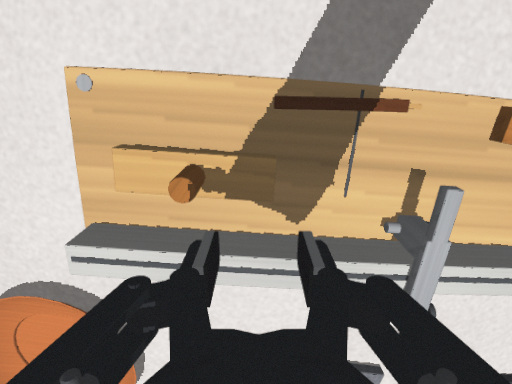

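```bash
python3 - <<'E'
from h import *
C,I,D=load("w6"); crop(I,100,135,290,275,4,"w6a"); crop(I,340,160,480,310,5,"w6b")
E
```

```text
(no output)
```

View pics/w6a.png

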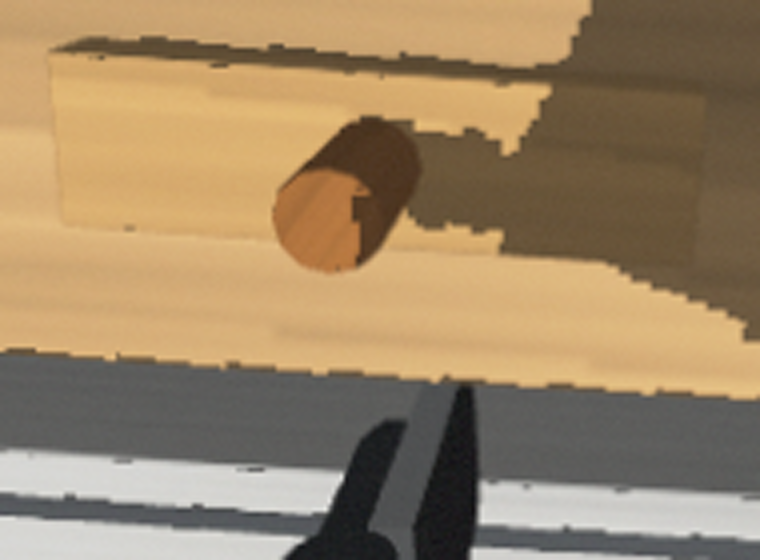

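View pics/w6b.png

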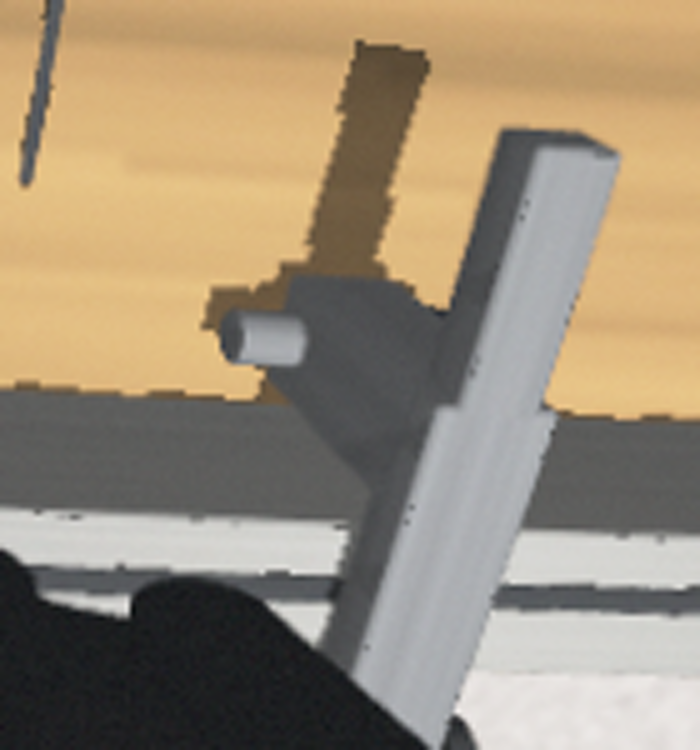

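```bash
python3 - <<'E'
from h import *
from fit2 import J,w,wi,st,y0,th
np.set_printoptions(suppress=True,precision=4)
C,I,D=load("w6"); a=lambda x,y:(100+x/4,135+y/4); b=lambda x,y:(340+x/5,160+y/5)
print("nose",wi(J,onz(C,[b(231,337)],.031)), "exp",st(y0,0,.072,.045,-.0252))
print("peg",onz(C,[a(325,220)],.083),wi(J,onz(C,[a(325,220)],.083)))
print("board",wi(J,onz(C,[a(48,52),a(62,222),a(706,92),a(697,265)],.038)))
print("fence base",wi(J,onz(C,[a(10,352),a(750,398)],.018)),"top",wi(J,onz(C,[a(10,450),a(750,493)],.068)))
print("leaf tip top",wi(J,onz(C,[b(543,148),b(620,155)],.082)))
E
```

```text
nose [[0.0279 0.0745 0.031 ]] exp (np.float64(0.02800000000000001), np.float64(0.074429570417701), np.float64(0.031))
peg [[ 0.4959 -0.1619  0.083 ]] [[-0.0197 -0.1302  0.083 ]]
board [[-0.0415 -0.2081  0.038 ]
 [ 0.0016 -0.2088  0.038 ]
 [-0.0415 -0.0508  0.038 ]
 [ 0.0027 -0.0492  0.038 ]]
fence base [[ 0.0494 -0.2385  0.018 ]
 [ 0.0495 -0.0292  0.018 ]] top [[ 0.0493 -0.212   0.068 ]
 [ 0.0486 -0.0343  0.068 ]]
leaf tip top [[-0.034   0.093   0.082 ]
 [-0.0337  0.1072  0.082 ]]
```

```bash
python3 - <<'E'
from h import *
from fit2 import J,w,wi
env.grip(.06)
env.movel([.4959,-.1619,.16],velocity=.2)
print(env.movel([.4959,-.1619,.118],velocity=.08,stop_force=8))
env.grip(0,30)
s=env.get_state(); print(s["time"],s["tcp_pos"],s["force"].round(2),s["opening"],wi(J,s["tcp_pos"]))
f0=s["force"]
p=wi(J,s["tcp_pos"])[0]
env.movel(w(J,[p[0]+.038,p[1],p[2]])[0],velocity=.06,stop_force=8)
s=env.get_state(); print(s["time"],wi(J,s["tcp_pos"]),s["force"].round(2))
r=env.movel(w(J,[p[0]+.056,p[1],p[2]])[0],velocity=.012,stop_force=4)
s=env.get_state(); print(r,s["time"],wi(J,s["tcp_pos"]),s["force"].round(2))
snap("wrist","w7")
E
```

```text
False
14.0583 [ 0.49627021 -0.16201115  0.1184967 ] [-0.08  0.47  4.78] 0.023032674796152612 [[-0.01925343 -0.13027864  0.1184967 ]]
14.85 [[ 0.01887419 -0.13027252  0.11849903]] [ 0.59 -0.31  2.45]
True 15.6667 [[ 0.02698808 -0.13035361  0.11851032]] [-1.22 -0.4   4.26]
```

View pics/w7.png

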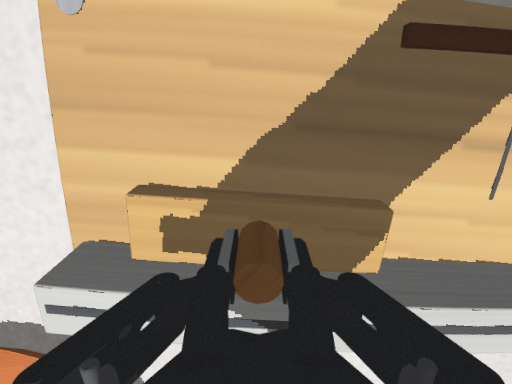

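```bash
python3 - <<'E'
from h import *
from fit2 import J,w,wi
p=wi(J,env.get_state()["tcp_pos"])[0]
r=env.movel(w(J,[p[0]+.0005,p[1]+.110,p[2]])[0],velocity=.06,stop_force=8)
s=env.get_state(); print(r,s["time"],wi(J,s["tcp_pos"]),s["force"].round(2))
if not r:
    r=env.movel(w(J,[p[0]+.004,p[1]+.110,p[2]])[0],velocity=.012,stop_force=4)
    s=env.get_state(); print(r,s["time"],wi(J,s["tcp_pos"]),s["force"].round(2))
snap("wrist","w8")
E
```

```text
False 17.7 [[ 0.02703593 -0.0195587   0.11846649]] [-0.93 -0.4   6.95]
True 17.9083 [[ 0.02725281 -0.01959541  0.11849731]] [-0.95 -0.3   5.24]
```

View pics/w8.png

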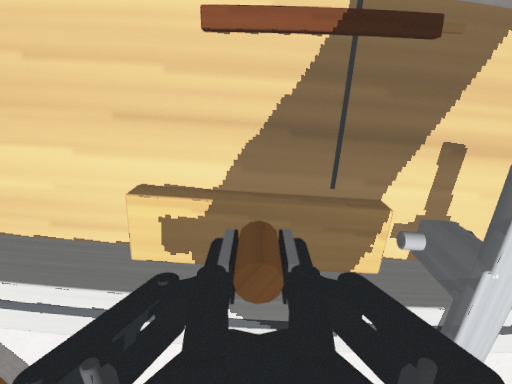

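```bash
python3 - <<'E'
from h import *
from fit2 import J,w,wi
p=wi(J,env.get_state()["tcp_pos"])[0]
r=env.movel(w(J,[p[0],p[1]+.025,p[2]])[0],velocity=.01,stop_force=5)
for i in range(5):
    s=env.get_state(); print(r,round(s["time"],2),wi(J,s["tcp_pos"]),s["force"].round(2),s["opening"]); env.dwell(.15)
snap("wrist","w9")
E
```

```text
True 19.4 [[ 0.02710551 -0.00749626  0.11850445]] [0.22 0.45 3.69] 0.023006369895281414
True 19.55 [[ 0.02700555 -0.00751571  0.11848037]] [0.51 0.1  3.31] 0.023434993086343187
True 19.7 [[ 0.02685238 -0.00770846  0.11848543]] [0.63 1.3  5.27] 0.02339375377550902
True 19.85 [[ 0.02672251 -0.00785166  0.11848014]] [0.4  1.71 5.75] 0.02330304585999325
True 20.0 [[ 0.0267084  -0.00786736  0.11849563]] [0.47 0.48 5.07] 0.02324949173022653
```

View pics/w9.png

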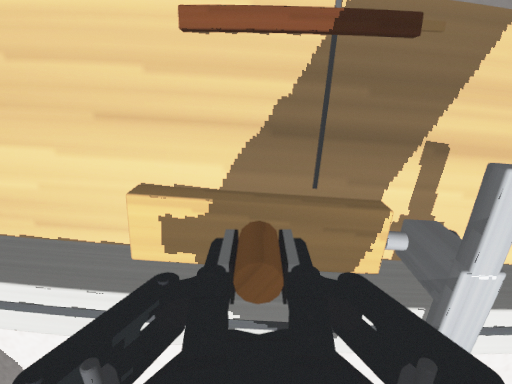

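```bash
python3 - <<'E'
from h import *
from fit2 import J,w,wi
p=wi(J,env.get_state()["tcp_pos"])[0]
fy=lambda s: -np.sin(J[2])*s["force"][0]+np.cos(J[2])*s["force"][1]
base=np.mean([fy(env.get_state()) for _ in range(1)])
for k in range(1,12):
    y=p[1]+.0006*k
    env.movel(w(J,[p[0]+.0006,y,p[2]])[0],velocity=.008,stop_force=7)
    v=[]
    for _ in range(3): v.append(fy(env.get_state())); env.dwell(.02)
    s=env.get_state(); print(k,round(s["time"],2),wi(J,s["tcp_pos"])[0,:2].round(4),s["force"].round(1),np.round(np.mean(v),2))
    if np.mean(v)<-3.5: break
snap("wrist","w10")
E
```

```text
1 20.59 [ 0.0271 -0.0076] [-1.4 -0.8  5.6] -0.81
2 20.89 [ 0.027  -0.0074] [-0.3 -1.3  5.3] -1.69
3 21.19 [ 0.027  -0.0073] [-0.6 -4.7  5.3] -5.35
```

View pics/w10.png

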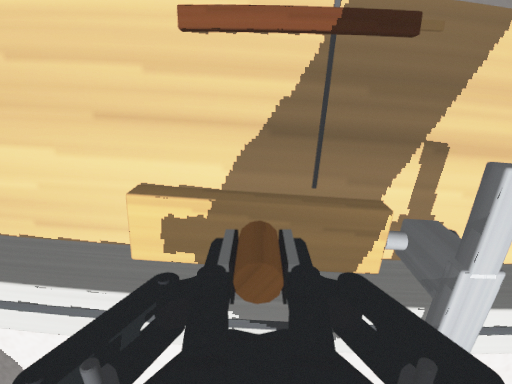

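```bash
python3 - <<'E'
from h import *
from fit2 import J,w,wi
C,I,D=load("w10"); crop(I,340,180,460,290,6,"w10c")
p=wi(J,env.get_state()["tcp_pos"])[0]
for i in range(8):
    s=env.get_state(); print(round(s["time"],2),wi(J,s["tcp_pos"])[0,:2].round(4),s["force"].round(1)); env.dwell(.1)
E
```

```text
21.24 [ 0.027  -0.0073] [-1.2 -5.9  5.1]
21.34 [ 0.027  -0.0073] [ 0.3 -5.5  4.3]
21.44 [ 0.027  -0.0073] [-1.  -5.3  4.8]
21.54 [ 0.027  -0.0073] [-1.2 -5.6  4.4]
21.64 [ 0.027  -0.0073] [-1.2 -4.6  5.4]
21.74 [ 0.027  -0.0073] [ 0.1 -5.3  5.1]
21.84 [ 0.027  -0.0073] [-0.3 -5.8  5.7]
21.94 [ 0.027  -0.0073] [-1.4 -5.5  5.6]
```

View pics/w10c.png

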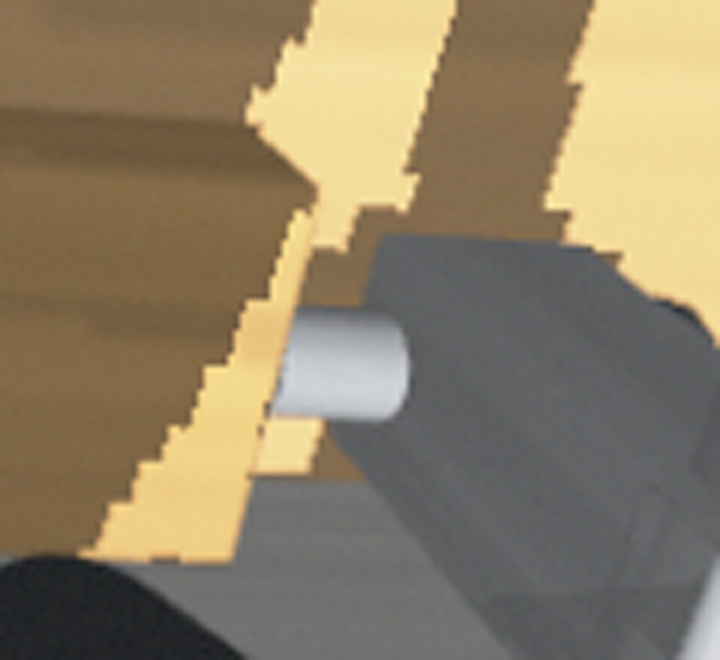

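```bash
python3 - <<'E'
from h import *
C,I,D=load("w10"); crop(I,115,170,225,290,5,"w10l"); crop(I,330,170,440,290,5,"w10r")
E
```

```text
(no output)
```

View pics/w10l.png

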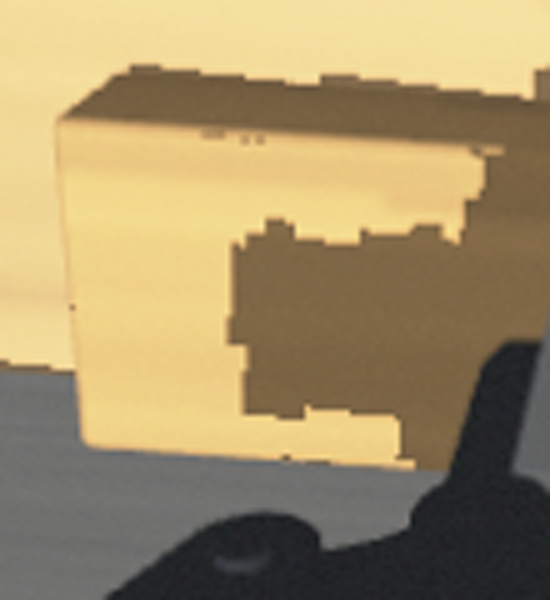

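View pics/w10r.png

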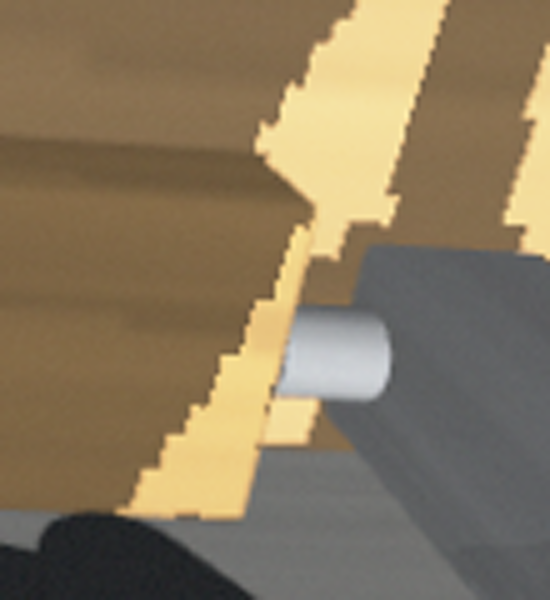

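```bash
python3 - <<'E'
from h import *
from fit2 import J,w,wi,st,y0
np.set_printoptions(suppress=True,precision=4)
C,I,D=load("w10"); l=lambda x,y:(115+x/5,170+y/5); r=lambda x,y:(330+x/5,170+y/5)
q=wi(J,onz(C,[l(59,121),l(86,444),r(314,210),r(243,517)],.038)); print(q,q.mean(0)); 
for i,j in((0,2),(1,3)): print(np.arctan2(-(q[j]-q[i])[0],(q[j]-q[i])[1]))
print("fence base left",wi(J,onz(C,[l(5,362),l(70,369),r(500,456)],.018)))
print("fence top far? ",wi(J,onz(C,[r(285,375)],.031)))
E
```

```text
[[ 0.0041 -0.0839  0.038 ]
 [ 0.0475 -0.0844  0.038 ]
 [ 0.0053  0.0724  0.038 ]
 [ 0.0482  0.0728  0.038 ]] [ 0.0263 -0.0058  0.038 ]
-0.00754349660713792
-0.004443077743378763
fence base left [[ 0.0486 -0.1046  0.018 ]
 [ 0.049  -0.0954  0.018 ]
 [ 0.0499  0.12    0.018 ]]
fence top far?  [[0.0312 0.0777 0.031 ]]
```

```bash
python3 - <<'E'
from h import *
from fit2 import J,w,wi,st,y0
np.set_printoptions(suppress=True,precision=4)
p=wi(J,env.get_state()["tcp_pos"])[0]
r=env.movel(w(J,[p[0]+.004,p[1]+.0003,p[2]])[0],velocity=.008,stop_force=6)
for i in range(6):
    s=env.get_state(); print(r,round(s["time"],2),wi(J,s["tcp_pos"])[0,:2].round(4),s["force"].round(1)); env.dwell(.1)
snap("wrist","w11")
E
```

```text
True 22.34 [ 0.0275 -0.0075] [-0.8 -0.5  4.6]
True 22.44 [ 0.0275 -0.0075] [-0.4  0.5  4.4]
True 22.54 [ 0.0275 -0.0075] [-1.7  0.9  4.6]
True 22.64 [ 0.0275 -0.0075] [-0.5  2.2  4.7]
True 22.74 [ 0.0275 -0.0075] [-1.4  0.7  4.5]
True 22.84 [ 0.0274 -0.0077] [-3.3  0.8  4.6]
```

```bash
python3 - <<'E'
from h import *
from fit2 import J,w,wi
def fj(s):
    f=wi([0,0,J[2]],s["force"])[0]; return f
t=wi(J,env.get_state()["tcp_pos"])[0].copy(); z=.1185
for k in range(16):
    v=[]
    for _ in range(4): v.append(fj(env.get_state())); env.dwell(.02)
    m=np.mean(v,0); s=env.get_state(); print(k,round(s["time"],2),wi(J,s["tcp_pos"])[0,:2].round(4),t[:2].round(4),m.round(1))
    if m[1]<-4.5 and m[0]<-3.5: break
    if m[0]>=-3.5: t[0]+=.0004
    if m[1]>=-4.5: t[1]+=.0004
    env.movel(w(J,[t[0],t[1],z])[0],velocity=.008)
for i in range(6):
    s=env.get_state(); print(round(s["time"],2),wi(J,s["tcp_pos"])[0,:2].round(4),fj(s).round(1)); env.dwell(.1)
snap("wrist","w12")
E
```

```text
0 23.06 [ 0.0274 -0.008 ] [ 0.0274 -0.0079] [-1.7  1.6  4.5]
1 23.38 [ 0.0274 -0.008 ] [ 0.0278 -0.0075] [-2.8  0.3  7.2]
2 23.69 [ 0.0275 -0.008 ] [ 0.0282 -0.0071] [-3.1 -0.3  7.8]
3 24.01 [ 0.0277 -0.0079] [ 0.0286 -0.0067] [-4.5 -1.1  9.1]
4 24.32 [ 0.0277 -0.0078] [ 0.0286 -0.0063] [-4.5 -2.5  8.4]
5 24.64 [ 0.0276 -0.0075] [ 0.0286 -0.0059] [-4.8 -2.9  8.4]
6 24.96 [ 0.0277 -0.0073] [ 0.0286 -0.0055] [-4.3 -3.   8.1]
7 25.27 [ 0.0276 -0.0072] [ 0.0286 -0.0051] [-4.4 -3.7  7.8]
8 25.59 [ 0.0276 -0.0072] [ 0.0286 -0.0047] [-4.2 -5.1  7.1]
25.59 [ 0.0276 -0.0072] [-4.  -4.2  7.5]
25.69 [ 0.0276 -0.0072] [-3.9 -5.4  7.9]
25.79 [ 0.0276 -0.0072] [-4.4 -5.   6.9]
25.89 [ 0.0276 -0.0071] [-4.6 -6.   7.4]
25.99 [ 0.0276 -0.0072] [-3.6 -4.4  8. ]
26.09 [ 0.0276 -0.0071] [-4.5 -4.2  6.8]
```

```bash
python3 - <<'E'
from h import *
from fit2 import J,w,wi
fj=lambda s: wi([0,0,J[2]],s["force"])[0]
t=[.0286,-.0047]
for k in range(8):
    t[1]+=.0004; env.movel(w(J,[t[0],t[1],.1185])[0],velocity=.008)
    v=[]
    for _ in range(4): v.append(fj(env.get_state())); env.dwell(.02)
    m=np.mean(v,0); s=env.get_state(); print(k,round(s["time"],2),wi(J,s["tcp_pos"])[0,:2].round(4),m.round(1))
    if m[1]<-8: break
for i in range(6):
    s=env.get_state(); print(round(s["time"],2),wi(J,s["tcp_pos"])[0,:2].round(4),fj(s).round(1)); env.dwell(.1)
C,I,D=snap("wrist","w12"); crop(I,115,170,440,290,2.4,"w12c")
E
```

```text
0 26.56 [ 0.0276 -0.0071] [-4.3 -6.   7.4]
1 26.88 [ 0.0276 -0.0071] [-4.5 -6.8  7.5]
2 27.19 [ 0.0276 -0.007 ] [-4.4 -7.8  7.3]
3 27.51 [ 0.0276 -0.0069] [-4.3 -9.2  7.1]
27.51 [ 0.0276 -0.0069] [-4.5 -7.8  7.9]
27.61 [ 0.0276 -0.0069] [-4.6 -8.7  6.9]
27.71 [ 0.0276 -0.0069] [-3.7 -7.8  8.4]
27.81 [ 0.0276 -0.0069] [-5.1 -7.6  7.4]
27.91 [ 0.0276 -0.0069] [-4.  -8.6  7. ]
28.01 [ 0.0276 -0.0069] [-4.2 -8.2  6.8]
```

View pics/w12c.png

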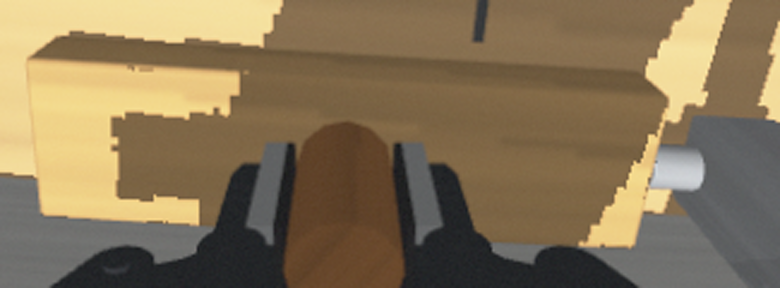

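```bash
python3 - <<'E'
from h import *
from fit2 import J,w,wi
fj=lambda s: wi([0,0,J[2]],s["force"])[0]
a=wi(J,env.get_state()["tcp_pos"])[0]
env.movel(w(J,[.0280,-.0066,.1185])[0],velocity=.008); env.dwell(.1)
s=env.get_state(); print(round(s["time"],2),wi(J,s["tcp_pos"])[0].round(4),fj(s).round(1))
env.grip(.05,20)
s=env.get_state(); print(round(s["time"],2),wi(J,s["tcp_pos"])[0].round(4),fj(s).round(1),s["opening"])
p=np.array(s["tcp_pos"]); p[2]=.21
env.movel(p,velocity=.1)
C,I,D=snap("wrist","w13"); print(env.get_state()["time"])
E
```

```text
28.85 [ 0.0275 -0.0073  0.1186] [-3.2 -0.5  7.4]
29.23 [ 0.028  -0.0067  0.1183] [ 0.2  0.1 -0.3] 0.04999439813892398
30.3417
```

View pics/w13.png

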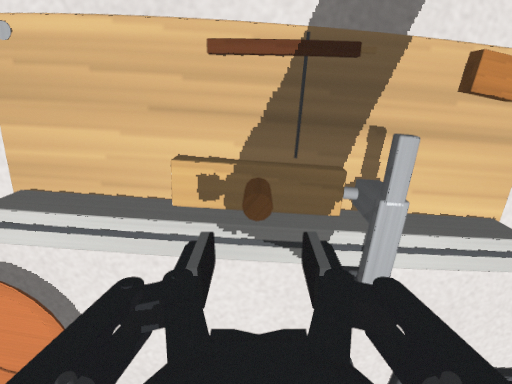

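```bash
python3 - <<'E'
from h import *
from fit2 import J,w,wi,st,y0
fj=lambda s: wi([0,0,J[2]],s["force"])[0]
env.grip(.04,40)
g=w(J,st(y0-.002,0,.116,0,0))[0]
env.movel([g[0],g[1],.21],velocity=.15)
print(env.movel([g[0],g[1],.13],velocity=.08,stop_force=8))
s=env.get_state(); print(wi(J,s["tcp_pos"])[0].round(4),fj(s).round(1))
snap("wrist","w14")
env.grip(0,40)
s=env.get_state(); print(s["time"],wi(J,s["tcp_pos"])[0].round(4),fj(s).round(1),s["opening"])
snap("wrist","w15")
E
```

```text
False
[-0.0157  0.0976  0.1304] [0.1 0.5 0.6]
33.0417 [-0.0158  0.098   0.1303] [-0.1  1.8  0.8] 0.015605734089270469
```

View pics/w15.png

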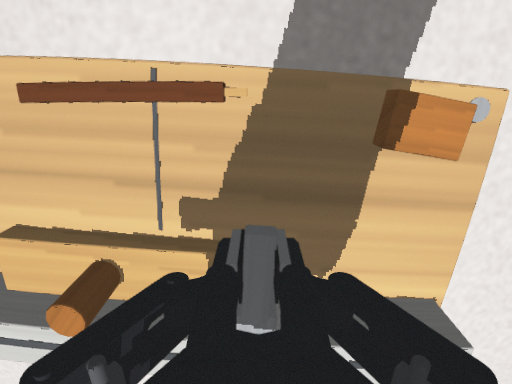

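```bash
python3 - <<'E'
from h import *
from fit2 import J,w,wi,st,y0
fj=lambda s: wi([0,0,J[2]],s["force"])[0]
off=np.array([0,0,.054])
for i,t in enumerate(np.linspace(0,1.76,15)[1:]):
    r=env.movel(w(J,st(y0-.0018,t,.116,0,0))[0]+off,velocity=.05 if i<2 else .09,stop_force=30)
    s=env.get_state(); print(round(t,2),r,round(s["time"],2),fj(s).round(1),round(s["opening"],4))
    if r: break
snap("wrist","w16"); snap("scene","s16")
E
```

```text
0.13 False 33.53 [ 2.   3.1 -2.5] 0.0155
0.25 False 33.98 [ 0.7  3.6 -2.2] 0.0157
0.38 False 34.28 [-0.2  3.5 -0.4] 0.0155
0.5 False 34.59 [-2.5  4.1 -0.1] 0.0157
0.63 False 34.9 [-2.4  6.  -0.2] 0.0155
0.75 False 35.21 [-4.   4.7  2.5] 0.0158
0.88 False 35.52 [-4.9  5.9  3.7] 0.0155
1.01 False 35.83 [-4.4  5.3  3.8] 0.0158
1.13 False 36.13 [-2.6  5.1  3.4] 0.0156
1.26 False 36.44 [-2.6  5.1  1.2] 0.0157
1.38 False 36.75 [-3.6  5.   0. ] 0.0154
1.51 False 37.06 [-3.3  5.3  0.8] 0.0151
1.63 False 37.37 [-2.2  4.7 -2.2] 0.0152
1.76 False 37.67 [-2.2  3.9  0.2] 0.0156
```

View pics/w16.png

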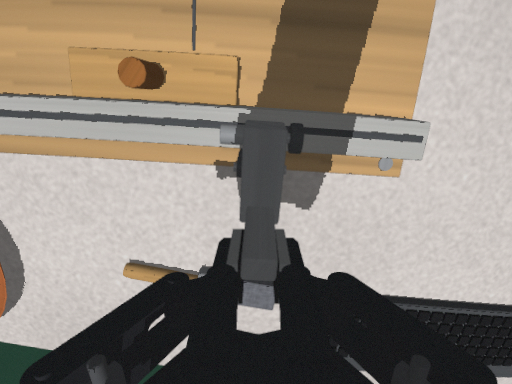

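```bash
python3 - <<'E'
from h import *
from fit2 import J,w,wi,st,y0
q=[0,-np.sin(J[2]),np.cos(J[2]),0]
env.grip(.05,20)
p=np.array(env.get_state()["tcp_pos"]); p[2]=.33
env.movel(p,velocity=.15)
env.reach([.47,.03,.33],q)
C,I,D=snap("wrist","w17"); print(env.get_state()["time"],env.get_state()["force"])
crop(I,100,120,340,330,3,"w17c")
for t in (1.45,1.5,1.6,1.7,1.76,1.85): print(t,proj(C,[w(J,st(y0,t,u,.052,y))[0] for u in(.059,.085) for y in(-.012,.012)]).round(1).tolist())
E
```

```text
39.65 [ 0.30261353  0.39010743 -0.5835906 ]
1.45 [[274.2, 244.3], [295.8, 245.5], [275.9, 254.6], [299.4, 255.9]]
1.5 [[274.2, 247.8], [295.9, 249.0], [275.7, 259.6], [299.3, 260.9]]
1.6 [[274.0, 255.0], [295.9, 256.2], [275.3, 269.8], [299.1, 271.1]]
1.7 [[273.7, 262.4], [295.8, 263.6], [274.8, 280.0], [298.7, 281.2]]
1.76 [[273.5, 266.9], [295.7, 268.1], [274.5, 286.1], [298.4, 287.3]]
1.85 [[273.2, 273.6], [295.4, 274.8], [273.9, 294.9], [297.7, 296.0]]
```

View pics/w17.png

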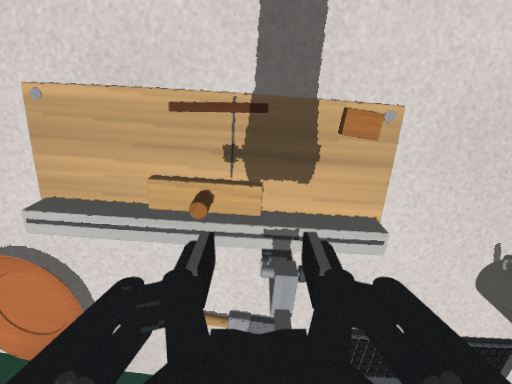

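View pics/w17c.png

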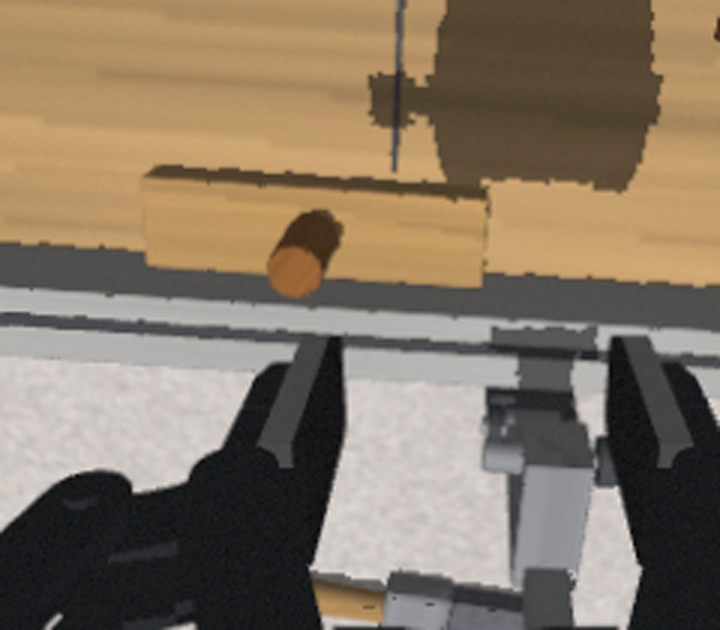

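```bash
python3 - <<'E'
from h import *
from fit2 import J,w,wi,st,y0
from scipy.optimize import least_squares
np.set_printoptions(suppress=True,precision=4)
C,I,D=load("w17"); a=lambda x,y:(100+x/3,120+y/3)
q=wi(J,onz(C,[a(144,177),a(147,266),a(488,197),a(480,288)],.038)); print(q,q.mean(0))
print("peg",wi(J,onz(C,[a(296,272)],.083)),"fence base",wi(J,onz(C,[a(10,242),a(700,286)],.018)))
so=[(a(524,420),(.059,.052,-.012)),(a(585,424),(.059,.052,.012)),(a(526,463),(.085,.052,-.012)),(a(592,466),(.085,.052,.012))]
r=least_squares(lambda s:np.concatenate([proj(C,w(J,st(s[0],s[1],*o[1])))[0]-o[0] for o in so]),[.1,1.65]); print("stop",r.x,r.fun.round(1))
n=least_squares(lambda n:[proj(C,w(J,st(r.x[0],r.x[1],.072,.045,-n[0])))[0][0]-a(484,456)[0]],[.025]).x; print("nose y",r.x[0]-n)
snap("scene","s18")
E
```

```text
[[ 0.0044 -0.0833  0.038 ]
 [ 0.0485 -0.0846  0.038 ]
 [ 0.0038  0.0736  0.038 ]
 [ 0.0492  0.0731  0.038 ]] [ 0.0265 -0.0053  0.038 ]
peg [[ 0.0266 -0.0048  0.083 ]] fence base [[ 0.0494 -0.1612  0.018 ]
 [ 0.0502  0.1838  0.018 ]]
stop [0.0993 1.6522] [-1.1 -1.2  0.5 -1.3 -0.6  0.8  1.2  1. ]
nose y [0.0745]
```

View pics/s18.png

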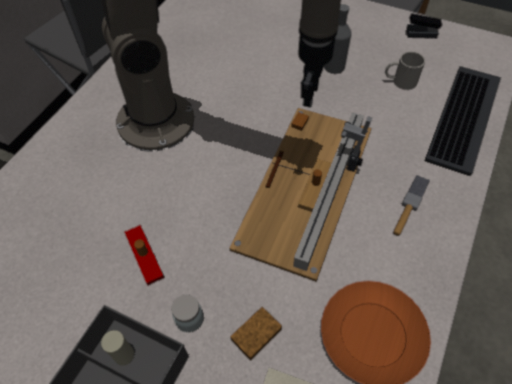

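```bash
python3 - <<'E'
from h import *
job.job_done(); print(env.get_state()["time"])
E
```

```text
the job is handed in; nothing more can be done
the job is handed in; nothing more can be done
```

The job is handed in at about 40 s of the 72 s allowed. I flipped the stop down and slid the wooden peg board along the fence to the gauge nose. I held it there at about 5 to 8 N, measured at the wrist, then released it and flipped the stop back up.

| Last check | Measured | Required |
|---|---|---|
| Stop angle | about 1.65 rad | over 1.5 rad |
| Board origin, jig x | about 26.5 mm | 25.5 to 30.5 mm |
| Board angle to the fence | about 0.004 rad or less | below 0.03 rad |
| Board end, jig y, against the nose at 74.5 mm | about 75 mm | 3 mm short to 2 mm beyond |

The gripper was clear of everything, and the other things looked unmoved in the last scene picture.

Some things disagreed or went differently than planned:
- **Board position on fence:** The picture measurement of jig x is 1 mm below the nominal flush value of 27.5 mm. The fence face itself measured about 49.5 mm instead of 50, so I put this down to calibration.
- **Starting gap:** The board began about 47 mm off the fence, although the task text says 15 to 40 mm.
- **Contact sensing:** The wrist force was noisy, and the first slide stopped with almost no contact force. I pressed the board on in small steps until the contact was steady. Squaring it to the fence then released that contact, so I pressed it on again.
- **Grip on the tongue:** My pads slipped a few millimetres on the tongue while flipping the stop down. Depth readings still showed the leaf level on the fence.

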